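# Free and hold open the lid of a board test fixture

## Task

Open the board test fixture for me and finish while still holding its lid up, at about 55 degrees, so that I can change the board; it drops if let go, and the small draw-latch beside the plunger is already undone. The push-push catch at the front may or may not have hold of the lid, which you can only tell by tugging the lid up at its black handle: if it is caught, push the red plunger button right home and let it spring back to trip the catch (the same push on a free catch locks the lid again). Leave the circuit board, the screwdriver and the heat sink lying round the fixture where they are.

Things in the scene. Friction and masses are not known exactly. Their poses are not given: they have to be found in the camera images.
- test_fixture: Board test fixture: dark box 250 x 210 mm, 62 mm high, with a white window-frame lid; fixed on the bench. Origin: middle of its underside, 2 mm above the bench. Own z up; own +y points out of its front (plunger and handle side, facing the robot); own x runs along the front. The top of the shut lid's frame lies 80 to 86 mm above the origin.
- test_fixture_lid (a joint): Lid angle, rad: 0 shut, 0.96 is 55 degrees, at most 1.66. It turns about a level line along the fixture's own x through point lid_hinge. It falls shut from below about 75 degrees. A free lid needs about 6 N upwards at the handle to leave shut, less higher up. A caught lid has 0.02 rad of play (4 to 5 mm at the handle), then stops hard.
- lid_handle (a point): Middle of the black bar handle on the lid's front edge (moves with the lid). With the lid shut: 68 mm long along the fixture's own x, 8 mm thick along own y, 14 mm above and below this point, upper corners rounded 10 mm; its opening cannot be reached through (solid). Grip it across its thickness, or over its two ends: then it can pivot between the fingers as the lid swings.
- lid_hinge (a point): Point on the lid's hinge line at the back of the fixture, straight behind the handle's middle: with the lid shut 201 mm behind it and 11.5 mm lower.
- plunger_top (a point): Centre of the top face of the red plunger (round cap, 22 mm in diameter) on the catch housing, about 103 mm above the bench when up; moves with the plunger, which is pushed straight down.
- plunger (a joint): How far the plunger is down, m: 0 up, 0.014 fully home on its stop. Sprung: 2.4 N to start, 6 to 9 N near the end, and back up when let go. A push past 12 to 13 mm changes the catch over: caught to free, or free to caught; a shorter one does nothing. Whether it is caught cannot be seen from outside.
- housing_top (a point): Middle of the top of the dark catch housing on the fixture's front: 58 mm along own x, 54 mm along own y, 70 mm high, carrying the plunger. A steel striker plate on the lid's front edge (44 x 40 x 3 mm, centred 24 mm nearer the lid, 10 mm above this point) overlaps it and rises with the lid.
- draw_latch (a point): Pivot of the small draw-latch on the fixture's front, on the robot's right of the housing: steel base 30 mm wide, red-tipped lever standing out some 25 mm, a wire loop. Already thrown open, it holds nothing.
- board_a: Loose green circuit board 70 x 100 mm, 12 mm high, lying on the bench to the right of the fixture. Origin: middle of its underside. Not to be moved.
- driver_red: Loose red screwdriver 164 mm long, 22 mm thick, lying on the bench to the left. Origin: under its middle. Not to be moved.
- heat_sink: Loose aluminium heat sink 50 x 50 mm, 23 mm high, on the bench far to the right. Origin: middle of its underside. Not to be moved.

How it is judged:
On the way:
1. the lid is tugged up by the fingers, to the end of its play or beyond, while the plunger is up (value of joint test_fixture_lid above 0.012 rad and value of joint plunger below 0.003 m and contact force between the fingers and test_fixture_lid above 0.5 N), for 0.1 s.
At the end, for the whole second after the job is handed in: the lid stands between 45 and 65 degrees open (0.785 to 1.134 rad), where it would fall shut by itself, carried by the fingers (over 0.5 N), and the plunger is up (value of joint test_fixture_lid between 0.785 and 1.134 rad and contact force between the fingers and test_fixture_lid above 0.5 N and value of joint plunger below 0.003 m); the arm keeps its last pose, push and grip.
It fails at once if the circuit board is moved by more than 3 cm (distance of board_a from where it was at the start of the episode above 0.03 m).
It fails at once if the screwdriver is moved by more than 3 cm (distance of driver_red from where it was at the start of the episode above 0.03 m).
It fails at once if the heat sink is moved by more than 3 cm (distance of heat_sink from where it was at the start of the episode above 0.03 m).
It also fails if it takes over 64 s, if anything falls off the work surface, if the arm or the gripper's body presses on something with over 40 N, if the wrist force passes 120 N, or if a joint passes its speed limit or range.

## Robot

A 7-joint arm with a two-finger parallel gripper is mounted at the origin on a cart in front of the work surface, level with it; the furniture and walls round the work are solid. World frame = base frame: x ahead of the robot, y to its left, z up, the work surface at z = 0. Lengths are in m, angles in rad, forces in N, time in s.
With the tool pointing down it reaches from about 0.375 to 0.925 m from the base axis. Payload 3.1 kg.
Tool frame: the origin (TCP) lies on the mounting face of the last link; the fingertips stand 173 mm ahead of it and the grasp point (between the pads) lies 155 mm ahead of it; z points along the fingers, y is the line along which they close (so a half turn about z gives the same grasp; the last joint's range is limited). The gripper opens to 85 mm and grips with 20 to 120 N. Pads are 22 mm wide; open, the fingers measure 114 mm over their backs; the gripper's body (76 mm by 85 mm) begins 54 mm behind the grasp point. The pads swing forward as they close: fully open they stand 13 mm farther back than shut.
Start: joints at [-1.335, 0.383, 0.044, 1.598, -0.018, 1.161, -0.05], TCP at [0.213, 0.614, 0.405] pointing down, gripper open.
Joint ranges: [-2.61, 2.61], [-0.41, 2.15], [-1.48, 1.57], [0, 2.5], [-1.57, 4.71], [0.05, 1.97], [-2.85, 2.85]. Speed limits (rad/s): [2.79, 2.79, 3.14, 3.14, 3.14, 3.14, 3.14].

## Interface

Orientations are given as a unit quaternion [x, y, z, w].
In Python, from cell import arm, vision gives the robot as it stands.
- The arm moves only by the tool arm_command, never from a script. Its arguments are lists of equal length, an entry for each row: "linear": the shift along the world's x, y, z in m, a list of three; "turn": the turn about the world's z in rad. In form: {"linear": [[dx, dy, dz], ...], "turn": [turn, ...]}. A call has exactly 5 rows; each row is the pose to reach, as a shift and turn from the pose commanded when the call began; what a row does not reach only later rows make up. A row lasts 1/12 s, in which the tool goes at most 41.7 mm and 7.16 degrees, less where a joint would pass 70% of its speed; a pose out of reach is approached as far as the arm can. A call with a gripper value outside its range is refused whole. "hand" is the finger opening in m, from 0 to 0.0854, set as the call begins (left out, the last holds). The fingers move at their own pace and stop on an object; "squeeze" is the grip in N (left out, the last holds). Time passes only in rows, so rows that repeat a pose let the fingers close, or fill a call up. It gives the time, the measured TCP pose, the force, the opening and the grip force at its end, in the units of the state.
- arm.sense(): the state, without advancing time (a new reading comes with each control period).
- vision.snapshot(name): name is "scene" or "side" or "wrist"; returns a dict with "pixels" (384x512x3 uint8, red, green, blue), "depth" (384x512 float32, m along the optical axis (not along the pixel's ray), 0 where there is no reading), "fx", "fy", "cx", "cy" (pixels), "T" (4x4, takes a point from camera to world coordinates); the wrist camera has in their place "mount" (4x4, takes a point from camera to tool coordinates, whose origin is the TCP and whose axes are the flange's). Camera axes: x right, y up, looking along -z (the intrinsics and any distortion apply to the point x, -y, -z); pixel columns grow to the right and rows downward; lengths in m; the calibration is good to about 2 mm. The wrist camera is an equidistant fisheye: a pixel r from the principal point sees the ray r / f radians off the axis. A picture is of the moment at which its call begins: read the wrist's pose just before it.
- arm.close_job(): hands the job in; it is judged then, once.
The state is a dict: "time": time; "joint_pos": joint angles; "qvel": joint speeds; "effort": joint torques, N m; "position": TCP position; "ee_rot": TCP orientation; "force": force on the tool from outside, world axes, zero at the start; "ft_torque": the same for the moment, N m; "opening": finger opening in m; "grip_force": force on a finger pad.
Only numpy, scipy, OpenCV 4.12 (cv2) and the standard library are available. Lean on these libraries where they do the work, as an engineer would, in place of code of your own. Each camera call takes 0.05 s, during which the arm holds its last target. There are 200 camera calls.

## Working session

There is one attempt and no reset: what is moved stays moved. The work goes in short steps, Python scripts to look and compute and a tool call to move; the robot and the scene stay as the last step left them, time stands still between calls to the robot, and variables do not carry over. Pictures are saved under pics/ and viewed, at most 10 in all, crops included, and the job is handed in when it is done.

Besides the shell and the picture viewer there is one more tool, called as a command line: name --pt "numbers of a row" for each row, then --argument value for the rest. arm_command: Moves the arm, as the interface text tells. Its arguments: {"type":"object","properties":{"linear":{"type":"array"},"turn":{"type":"array"},"hand":{"type":"number"},"squeeze":{"type":"number"}},"required":["linear","turn"]}

```bash
mkdir -p pics; ls; python3 - <<'E'
from cell import arm, vision
import cv2, numpy as np
print(arm.sense())
for n in ("scene","side"):
    s=vision.snapshot(n); np.savez(n+".npz",**s)
    cv2.imwrite(f"pics/{n}0.png",s["pixels"][:,:,::-1]); print(n,s["fx"],s["cx"],s["cy"],s["T"].round(3).tolist(),s["depth"].min(),s["depth"].max(),[k for k in s])
E
```

```text
pics
{'time': 0.0, 'joint_pos': array([-1.33478117,  0.38383909,  0.04382694,  1.59956784, -0.01790053,
        1.1611872 , -0.04986014]), 'qvel': array([-0.0010576 , -0.00094564,  0.00049964,  0.00066437,  0.00014765,
        0.00182236,  0.00054479]), 'effort': array([ 3.31057781e-04, -4.33464074e+01,  1.02444336e+00, -2.49513835e+01,
        1.05164203e-02,  1.12477090e-02,  4.50602499e-06]), 'position': array([0.21279244, 0.6136704 , 0.40328666]), 'ee_rot': array([ 1.66071427e-01,  9.86112863e-01, -1.29605600e-03, -1.48799879e-04]), 'force': array([ 0.1164234 , -0.21959207, -0.33472266]), 'ft_torque': array([-0.02458667, -0.0260583 ,  0.0079512 ]), 'grip_force': 0.0, 'opening': 0.08576191272279354}
scene 441.4445154547404 258.19728667215105 181.2859935928274 [[-0.616, 0.425, -0.663, -0.502], [-0.787, -0.358, 0.502, 0.939], [-0.023, 0.831, 0.555, 1.005], [0.0, 0.0, 0.0, 1.0]] 0.0 3.999641 ['pixels', 'depth', 'fx', 'fy', 'cx', 'cy', 'T']
side 386.90455766913624 254.67762071890118 193.44849416867947 [[0.977, 0.103, -0.187, 0.363], [-0.214, 0.453, -0.865, -0.99], [-0.005, 0.885, 0.465, 0.658], [0.0, 0.0, 0.0, 1.0]] 0.0 3.9999762 ['pixels', 'depth', 'fx', 'fy', 'cx', 'cy', 'T']
```

View pics/scene0.png

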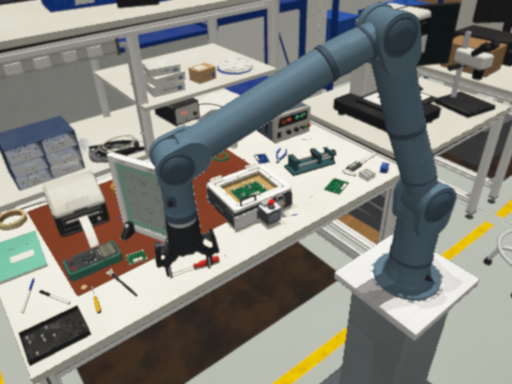

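View pics/side0.png

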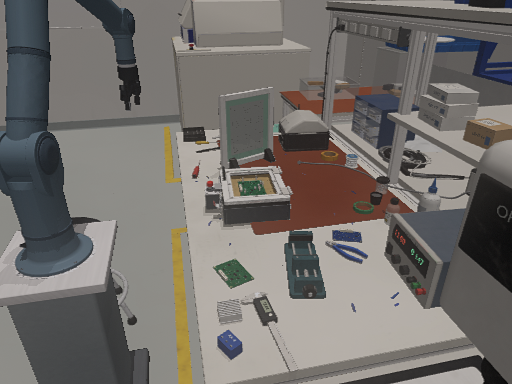

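Scene view: the fixture with its white lid is at about (250,193), the red plunger at (266,203), the screwdriver at (205,262). In the side view the fixture is at (255,195) and the plunger at (210,184). A tall panel stands just beyond the fixture's +y side. Next I'll measure it.

```bash
cat > h.py <<'E'
import numpy as np, cv2
def cloud(s):
    v,u=np.mgrid[0:384,0:512]; d=s["depth"]
    p=np.stack([(u-s["cx"])/s["fx"]*d,-(v-s["cy"])/s["fy"]*d,-d],-1)
    w=p@s["T"][:3,:3].T+s["T"][:3,3]; w[d==0]=np.nan
    return w
E
python3 - <<'E'
from h import *
for n,(x0,x1,y0,y1) in (("scene",(195,305,155,240)),("side",(190,300,165,230))):
    s=dict(np.load(n+".npz")); w=cloud(s); hsv=cv2.cvtColor(s["pixels"],cv2.COLOR_RGB2HSV)
    red=(((hsv[...,0]<8)|(hsv[...,0]>172))&(hsv[...,1]>150)&(hsv[...,2]>90)).astype(np.uint8)
    k,l,st,c=cv2.connectedComponentsWithStats(red)
    for i in range(1,k):
        if st[i,4]>4 : print(n,st[i].tolist(),np.nanmedian(w[l==i],0).round(3),np.nanmax(w[l==i],0).round(3))
    W=w[y0:y1,x0:x1].reshape(-1,3); h=hsv[y0:y1,x0:x1].reshape(-1,3)
    m=(W[:,2]>.078)&(W[:,2]<.094)&(h[:,1]<60)&(h[:,2]>140)
    P=W[m]; print("lid",m.sum(),P.min(0),P.max(0)); r=cv2.minAreaRect((P[:,:2]*1000).astype(np.float32)); print(r,cv2.boxPoints(r).round())
    im=s["pixels"][y0:y1,x0:x1,::-1]; cv2.imwrite(f"pics/{n}c.png",cv2.resize(im,None,fx=6,fy=6,interpolation=cv2.INTER_CUBIC))
E
```

```text
scene [287, 118, 4, 4, 13] [ 0.884 -0.292  0.108] [ 0.892 -0.279  0.124]
scene [235, 164, 7, 5, 17] [ 0.85   0.024 -0.001] [0.869 0.04  0.005]
scene [209, 166, 2, 3, 5] [ 0.923  0.123 -0.002] [0.924 0.125 0.002]
scene [225, 171, 6, 3, 8] [ 0.839  0.08  -0.002] [0.851 0.101 0.003]
scene [199, 172, 7, 6, 10] [ 0.892  0.181 -0.002] [0.899 0.198 0.004]
scene [205, 175, 5, 9, 14] [ 0.849  0.179 -0.002] [0.881 0.205 0.005]
scene [193, 178, 6, 6, 14] [ 0.871  0.227 -0.001] [0.887 0.242 0.003]
scene [269, 199, 5, 6, 23] [0.453 0.163 0.099] [0.491 0.17  0.102]
scene [106, 202, 3, 6, 6] [0.944 0.578 0.   ] [0.964 0.602 0.062]
scene [197, 204, 2, 5, 5] [ 0.719  0.31  -0.003] [0.73  0.314 0.001]
scene [208, 204, 4, 3, 5] [ 0.685  0.272 -0.   ] [0.699 0.273 0.003]
scene [45, 210, 5, 4, 9] [ 1.057  0.767 -0.002] [1.06  0.776 0.003]
scene [41, 213, 7, 7, 17] [ 1.025e+00  7.900e-01 -1.000e-03] [1.052 0.799 0.004]
scene [108, 212, 2, 6, 6] [0.861 0.6   0.009] [0.882 0.604 0.032]
scene [218, 212, 8, 10, 14] [ 0.601  0.276 -0.   ] [0.635 0.284 0.005]
scene [116, 215, 4, 6, 8] [ 0.847  0.58  -0.001] [0.
[... 1892 characters left out ...]
08, 181, 5, 4, 15] [0.461 0.156 0.102] [0.468 0.16  0.104]
side [331, 184, 5, 2, 5] [0.934 0.238 0.003] [0.942 0.238 0.004]
side [353, 193, 3, 3, 5] [0.976 0.143 0.001] [0.98  0.156 0.004]
side [331, 195, 7, 3, 8] [0.904 0.152 0.003] [0.911 0.156 0.004]
side [400, 236, 3, 2, 5] [ 0.889 -0.285  0.114] [ 0.89  -0.282  0.118]
side [403, 239, 2, 4, 5] [ 0.884 -0.303  0.114] [ 0.889 -0.296  0.117]
side [417, 288, 8, 3, 12] [ 0.868 -0.413  0.059] [ 0.878 -0.41   0.061]
lid 995 [0.44840357 0.01996722 0.07866307] [0.71904395 0.28257043 0.09381871]
((581.0919189453125, 152.0911865234375), (251.49911499023438, 266.23907470703125), 85.56275939941406) [[439.  37.]
 [704.  16.]
 [724. 267.]
 [458. 288.]]
```

View pics/scenec.png

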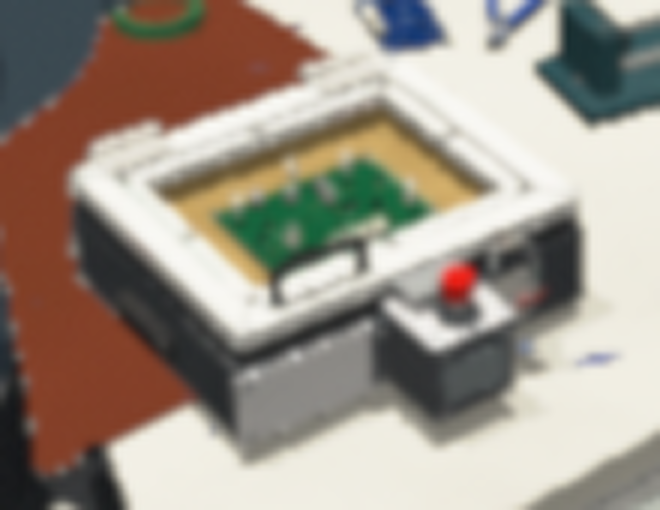

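The crop shows the black handle spanning crop (272..368, 245..300), so its middle is at about full pixel (248,199). The plunger is at crop (460,282), to the robot's right of the handle. Next I'll locate the handle by depth.

```bash
python3 - <<'E'
from h import *
yv=np.array([-.9967,.080]); xv=np.array([.080,.9967])
for n,(x0,x1,y0,y1) in (("scene",(235,262,190,210)),("side",(195,260,165,205))):
    s=dict(np.load(n+".npz")); w=cloud(s); g=s["pixels"].max(-1)
    W=w[y0:y1,x0:x1].reshape(-1,3); G=g[y0:y1,x0:x1].ravel()
    m=(G<110)&(W[:,2]>.09)&(W[:,2]<.13)
    P=W[m]; print(n,m.sum()); Q=np.c_[P[:,:2]@xv,P[:,:2]@yv,P]; print(np.c_[Q,G[m]].round(3)[np.argsort(Q[:,0])])
E
```

```text
scene 28
[[ 2.30e-01 -4.90e-01  5.07e-01  1.90e-01  1.09e-01  9.60e+01]
 [ 2.31e-01 -4.89e-01  5.06e-01  1.91e-01  1.06e-01  1.01e+02]
 [ 2.34e-01 -4.90e-01  5.07e-01  1.94e-01  1.11e-01  7.40e+01]
 [ 2.36e-01 -4.88e-01  5.05e-01  1.96e-01  1.08e-01  8.90e+01]
 [ 2.39e-01 -4.89e-01  5.07e-01  1.99e-01  1.13e-01  8.50e+01]
 [ 2.41e-01 -4.93e-01  5.11e-01  2.00e-01  1.12e-01  8.90e+01]
 [ 2.42e-01 -4.97e-01  5.15e-01  2.02e-01  1.10e-01  9.70e+01]
 [ 2.45e-01 -4.85e-01  5.03e-01  2.06e-01  1.14e-01  1.08e+02]
 [ 2.46e-01 -4.91e-01  5.09e-01  2.06e-01  1.11e-01  1.00e+02]
 [ 2.50e-01 -4.91e-01  5.09e-01  2.10e-01  1.13e-01  9.10e+01]
 [ 2.55e-01 -4.90e-01  5.09e-01  2.15e-01  1.15e-01  7.90e+01]
 [ 2.57e-01 -4.93e-01  5.12e-01  2.17e-01  1.14e-01  7.20e+01]
 [ 2.59e-01 -4.89e-01  5.09e-01  2.19e-01  1.13e-01  8.20e+01]
 [ 2.62e-01 -4.92e-01  5.12e-01  2.22e-01  1.13e-01  6.40e+01]
 [ 2.64e-01 -4.95e-01  5.15e-01  2.23e-01  1.11e-01  5.90e+01]
 [ 2.69e-01 -4.87e-01  5.07e-01  2.29e-01  1.14e-01  8.80e+01]
 [ 2.71e-01 -4.90e-01  5.11e-01  2.31e-01  1.13e-01  7.30e+01]
 [ 2.74e-01 -4.91e-0
[... 2691 characters left out ...]
0e+01]
 [ 2.57e-01 -4.98e-01  5.17e-01  2.16e-01  1.17e-01  9.30e+01]
 [ 2.57e-01 -4.95e-01  5.14e-01  2.17e-01  1.17e-01  5.20e+01]
 [ 2.60e-01 -4.91e-01  5.11e-01  2.20e-01  1.12e-01  9.90e+01]
 [ 2.61e-01 -4.91e-01  5.11e-01  2.21e-01  1.15e-01  8.80e+01]
 [ 2.64e-01 -4.95e-01  5.15e-01  2.23e-01  1.17e-01  5.40e+01]
 [ 2.68e-01 -4.92e-01  5.12e-01  2.28e-01  1.16e-01  6.90e+01]
 [ 2.70e-01 -4.99e-01  5.19e-01  2.30e-01  1.14e-01  8.10e+01]
 [ 2.79e-01 -4.96e-01  5.17e-01  2.39e-01  1.14e-01  5.60e+01]
 [ 2.80e-01 -4.96e-01  5.17e-01  2.40e-01  1.18e-01  7.90e+01]
 [ 2.81e-01 -4.93e-01  5.14e-01  2.40e-01  1.14e-01  7.30e+01]
 [ 2.89e-01 -4.92e-01  5.14e-01  2.49e-01  9.10e-02  9.90e+01]]
```

```bash
python3 - <<'E'
from h import *
s=dict(np.load("side.npz")); w=cloud(s)
for v,u in ((100,230),(100,265),(150,228),(150,270),(130,250),(160,235),(155,265)): print(v,u,w[v,u].round(3))
E
```

```text
100 230 [0.587 0.483 0.284]
100 265 [0.745 0.563 0.255]
150 228 [0.571 0.484 0.08 ]
150 270 [0.762 0.534 0.044]
130 250 [0.673 0.528 0.143]
160 235 [0.595 0.456 0.044]
155 265 [0.739 0.531 0.024]
```

arm_command --pt "0.02 -0.03 0.0" --pt "0.04 -0.065 0.0" --pt "0.06 -0.1 0.0" --pt "0.08 -0.13 0.0" --pt "0.1 -0.16 0.0" --turn '[0.05, 0.1, 0.15, 0.2, 0.253]'

```text
time: 0.52
position: [0.3136, 0.452, 0.404]
ee_rot: [0.039, 0.999, -0.001, -0.0]
force: [0.3, 0.3, 0.0]
opening: 0.085
grip_force: 0.0
```

arm_command --pt "0.02 -0.035 0.0" --pt "0.045 -0.07 0.0" --pt "0.07 -0.1 0.0" --pt "0.095 -0.13 0.0" --pt "0.12 -0.16 -0.01" --turn '[0, 0, 0, 0, 0]'

```text
time: 0.93
position: [0.4344, 0.2926, 0.3963]
ee_rot: [0.04, 0.999, 0.001, 0.001]
force: [1.6, 1.5, 0.3]
opening: 0.0855
grip_force: 0.0
```

arm_command --pt "0.025 -0.025 -0.01" --pt "0.05 -0.05 -0.02" --pt "0.07 -0.07 -0.035" --pt "0.08 -0.073 -0.055" --pt "0.08 -0.073 -0.055" --turn '[0, 0, 0, 0, 0]'

```text
time: 1.35
position: [0.5137, 0.217, 0.3357]
ee_rot: [0.044, 0.999, -0.003, -0.002]
force: [-1.4, -0.6, -0.0]
opening: 0.0856
grip_force: 0.0
```

```bash
python3 - <<'E'
from cell import arm, vision
from h import *
t=arm.sense(); s=vision.snapshot("wrist"); np.savez("wrist.npz",pos=t["position"],rot=t["ee_rot"],**s)
print(t["position"],t["ee_rot"],s["fx"],s["cx"],s["cy"],s["mount"].round(3).tolist())
cv2.imwrite("pics/w1.png",s["pixels"][:,:,::-1])
E
```

```text
[0.5136866  0.21701597 0.33570919] [ 0.04370916  0.99903767 -0.00279806 -0.00232812] 297.3186396354542 257.28079795973883 195.67442613275398 [[0.002, 0.952, 0.307, 0.08], [1.0, -0.002, 0.0, -0.0], [0.001, 0.307, -0.952, 0.032], [0.0, 0.0, 0.0, 1.0]]
```

View pics/w1.png

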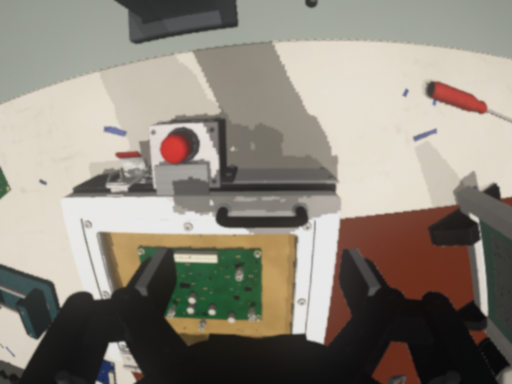

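The wrist view shows the handle bar spanning (217..308, ~212) and the plunger cap at (175,149). The fingertips are at about (155,260) and (352,260). I'll cast rays for the handle and plunger.

```bash
cat >> h.py <<'E'
from scipy.spatial.transform import Rotation as R
def fish(s,uv,z):
    d=(np.array(uv,float)-[s["cx"],s["cy"]])/s["fx"]; th=np.hypot(*d)
    ray=np.array([d[0]/th*np.sin(th),-d[1]/th*np.sin(th),-np.cos(th)])
    M=np.eye(4); M[:3,:3]=R.from_quat(s["rot"]).as_matrix(); M[:3,3]=s["pos"]; M=M@s["mount"]
    r=M[:3,:3]@ray; o=M[:3,3]; return o+r*(z-o[2])/r[2]
E
python3 - <<'E'
from h import *
s=dict(np.load("wrist.npz")); im=s["pixels"]; g=im.max(-1)
hsv=cv2.cvtColor(im,cv2.COLOR_RGB2HSV)
b=np.zeros_like(g); b[200:235,205:320]=(g[200:235,205:320]<60)
k,l,st,c=cv2.connectedComponentsWithStats(b); i=1+st[1:,4].argmax(); print(st[i],c[i])
x,y,w,h,_=st[i]
L=fish(s,(x,y+8),.106);Rr=fish(s,(x+w-1,y+8),.106); print(L,Rr,(L+Rr)/2,np.linalg.norm(L-Rr),np.degrees(np.arctan2(*(L-Rr)[[0,1]])))
T=fish(s,((x+w/2),y+2),.114); print("top rear edge?",T, fish(s,(x+w/2,y+h-1),.116))
red=((hsv[...,1]>150)&((hsv[...,0]<8)|(hsv[...,0]>172))&(hsv[...,2]>80)).astype(np.uint8); red[:,:155]=0;red[:125]=0;red[170:]=0;red[:,200:]=0
v,u=np.nonzero(red); (cx,cy),r=cv2.minEnclosingCircle(np.c_[u,v].astype(np.float32)); print(cx,cy,r,fish(s,(cx,cy),.100))
for p in ((72,197),(338,190)): print("corner",fish(s,p,.088))
E
```

```text
[217 207  90  20 936] [262.03739316 219.82799145]
[0.50894586 0.18689797 0.106     ] [0.51432025 0.25086022 0.106     ] [0.51163306 0.2188791  0.106     ] 0.06418764903324765 -175.19704112952527
top rear edge? [0.50404238 0.21974404 0.114     ] [0.51576914 0.21878543 0.116     ]
174.0 148.5 13.865524291992188 [0.45867776 0.16087077 0.1       ]
corner [0.49001423 0.0527555  0.088     ]
corner [0.50313108 0.27933845 0.088     ]
```

arm_command --pt "0 0.002 -0.02" --pt "0 0.002 -0.04" --pt "0 0.002 -0.055" --pt "0 0.002 -0.066" --pt "0 0.002 -0.066" --turn '[0, 0, 0, 0, 0]'

```text
time: 1.82
position: [0.511, 0.2242, 0.2718]
ee_rot: [0.039, 0.999, -0.001, -0.002]
force: [-1.1, -0.4, -1.0]
opening: 0.0853
grip_force: 0.0
```

```bash
python3 - <<'E'
from cell import arm, vision
from h import *
print(arm.sense()["position"]); s=vision.snapshot("side"); np.savez("side2.npz",**s)
w=vision.snapshot("wrist")["pixels"]
c=s["pixels"][120:230,160:300]
o=np.hstack([cv2.resize(c,(480,377),interpolation=cv2.INTER_CUBIC),cv2.resize(w[150:380,120:400][:, :],(310,255))[0:255].copy() if 0 else cv2.copyMakeBorder(cv2.resize(w[150:360,120:400],(320,240)),0,137,0,0,cv2.BORDER_CONSTANT)])
cv2.imwrite("pics/s2.png",o[:,:,::-1])
E
```

```text
[0.51098542 0.22420295 0.27178223]
```

View pics/s2.png

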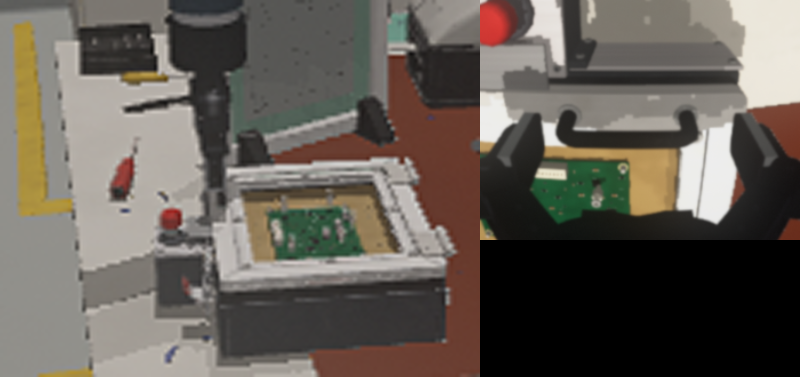

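The wrist part shows the fingers straddling the handle, about 4 mm too far to +y. I'll measure the tip height from the side depth.

```bash
python3 - <<'E'
from h import *
s=dict(np.load("side2.npz")); w=cloud(s); g=s["pixels"].max(-1)
a=np.nan_to_num(w); m=(a[...,0]>.48)&(a[...,0]<.54)&(a[...,1]>.1)&(a[...,1]<.3)&(a[...,2]>.085)&(a[...,2]<.16)&(g<140)
P=a[m]; P=P[np.argsort(P[:,2])]; print(len(P)); print(P[::4].round(3)[:20])
E
```

```text
178
[[0.489 0.169 0.085]
 [0.493 0.153 0.085]
 [0.482 0.169 0.086]
 [0.533 0.213 0.086]
 [0.48  0.153 0.086]
 [0.489 0.174 0.087]
 [0.483 0.152 0.087]
 [0.481 0.137 0.087]
 [0.528 0.229 0.087]
 [0.527 0.155 0.088]
 [0.527 0.219 0.088]
 [0.507 0.159 0.088]
 [0.533 0.234 0.088]
 [0.499 0.168 0.088]
 [0.506 0.222 0.089]
 [0.505 0.213 0.089]
 [0.527 0.241 0.089]
 [0.508 0.163 0.09 ]
 [0.505 0.187 0.09 ]
 [0.515 0.184 0.09 ]]
```

arm_command --pt "0 -0.004 -0.003" --pt "0 -0.004 -0.006" --pt "0 -0.004 -0.008" --pt "0 -0.004 -0.008" --pt "0 -0.004 -0.008" --turn '[0, 0, 0, 0, 0]'

```text
time: 2.33
position: [0.513, 0.2191, 0.2658]
ee_rot: [0.04, 0.999, 0.0, 0.0]
force: [1.4, -0.2, -0.5]
opening: 0.0853
grip_force: 0.0
```

arm_command --pt "0 0 -0.002" --pt "0 0 -0.004" --pt "0 0 -0.005" --pt "0 0 -0.005" --pt "0 0 -0.005" --turn '[0, 0, 0, 0, 0]'

```text
time: 2.75
position: [0.5129, 0.2192, 0.2605]
ee_rot: [0.04, 0.999, -0.0, -0.0]
force: [-0.9, 0.6, 0.3]
opening: 0.0857
grip_force: 0.0
```

arm_command --pt "0 0 -0.002" --pt "0 0 -0.003" --pt "0 0 -0.003" --pt "0 0 -0.003" --pt "0 0 -0.003" --turn '[0, 0, 0, 0, 0]' --hand 0.06 --squeeze 50

```text
time: 3.17
position: [0.5131, 0.2189, 0.2588]
ee_rot: [0.04, 0.999, -0.0, -0.0]
force: [-2.7, -1.4, 7.7]
opening: 0.0636
grip_force: 53.2
```

arm_command --pt "0 0 0" --pt "0 0 0" --pt "0 0 0" --pt "0 0 0" --pt "0 0 0" --turn '[0, 0, 0, 0, 0]'

```text
time: 3.58
position: [0.5131, 0.2189, 0.2588]
ee_rot: [0.04, 0.999, -0.0, -0.0]
force: [-2.4, -0.5, 8.1]
opening: 0.0639
grip_force: 53.2
```

arm_command --pt "0 0 0.002" --pt "0 0 0.004" --pt "0 0 0.006" --pt "0 0 0.007" --pt "0 0 0.007" --turn '[0, 0, 0, 0, 0]'

```text
time: 4.0
position: [0.5131, 0.2189, 0.2644]
ee_rot: [0.04, 0.999, -0.0, 0.0]
force: [3.3, 0.1, -5.0]
opening: 0.0634
grip_force: 55.5
```

```bash
python3 - <<'E'
from cell import arm, vision
from h import *
t=arm.sense();print(t["position"],t["force"],t["opening"]); s=vision.snapshot("side"); np.savez("side3.npz",**s)
w=vision.snapshot("wrist")["pixels"]
c=s["pixels"][150:220,190:290]
o=np.hstack([cv2.resize(c,(480,336),interpolation=cv2.INTER_CUBIC),cv2.copyMakeBorder(cv2.resize(w[150:360,120:400],(320,240)),0,96,0,0,cv2.BORDER_CONSTANT)])
cv2.imwrite("pics/s3.png",o[:,:,::-1])
E
```

```text
[0.51313309 0.21890845 0.2644019 ] [ 3.25312009  0.14154604 -4.95771071] 0.06339153510341715
```

View pics/s3.png

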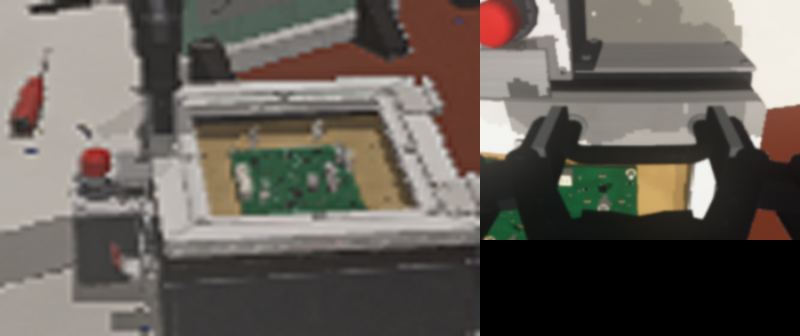

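The gripper holds the handle firmly by its two ends, and the pull so far is only about 5 N. I'll tug a little further.

arm_command --pt "0 0 0.001" --pt "0 0 0.002" --pt "0 0 0.003" --pt "0 0 0.004" --pt "0 0 0.004" --turn '[0, 0, 0, 0, 0]'

```text
time: 4.52
position: [0.5133, 0.2188, 0.269]
ee_rot: [0.04, 0.999, -0.0, 0.0]
force: [5.0, -0.9, -6.2]
opening: 0.0636
grip_force: 55.6
```

arm_command --pt "0.0 0 0.004" --pt "0.001 0 0.008" --pt "0.001 0 0.012" --pt "0.002 0 0.016" --pt "0.002 0 0.016" --turn '[0, 0, 0, 0, 0]'

```text
time: 4.93
position: [0.5153, 0.2187, 0.2853]
ee_rot: [0.041, 0.999, -0.0, 0.0]
force: [4.7, -0.2, -5.1]
opening: 0.0636
grip_force: 56.0
```

```bash
cat >> h.py <<'E'
def lid(s):
    w=np.nan_to_num(cloud(s)); hsv=cv2.cvtColor(s["pixels"],cv2.COLOR_RGB2HSV)
    xv=np.array([.080,.9967]); yv=np.array([-.9967,.080])
    X=w[...,:2]@xv; Y=-(w[...,:2]@yv)
    m=(hsv[...,1]<60)&(hsv[...,2]>130)&(w[...,2]>.075)&(w[...,2]<.3)&(X>.06)&(X<.32)&(Y>.47)&(Y<.73)
    r=[]
    for y in np.arange(.47,.72,.02):
        k=m&(Y>=y)&(Y<y+.02); r.append((round(y+.01,2),int(k.sum()),round(float(np.percentile(w[...,2][k],75)),3) if k.sum() else None))
    return r
E
python3 - <<'E'
from cell import vision
from h import *
print(lid(dict(np.load("side.npz"))));print(lid(vision.snapshot("side")))
E
```

```text
[(np.float64(0.48), 94, 0.089), (np.float64(0.5), 165, 0.09), (np.float64(0.52), 104, 0.089), (np.float64(0.54), 68, 0.089), (np.float64(0.56), 59, 0.09), (np.float64(0.58), 48, 0.09), (np.float64(0.6), 71, 0.09), (np.float64(0.62), 53, 0.09), (np.float64(0.64), 54, 0.089), (np.float64(0.66), 140, 0.089), (np.float64(0.68), 177, 0.091), (np.float64(0.7), 41, 0.095), (np.float64(0.72), 0, None)]
[(np.float64(0.48), 62, 0.117), (np.float64(0.5), 123, 0.116), (np.float64(0.52), 106, 0.112), (np.float64(0.54), 61, 0.11), (np.float64(0.56), 60, 0.108), (np.float64(0.58), 62, 0.104), (np.float64(0.6), 58, 0.103), (np.float64(0.62), 55, 0.1), (np.float64(0.64), 57, 0.097), (np.float64(0.66), 148, 0.094), (np.float64(0.68), 170, 0.093), (np.float64(0.7), 40, 0.095), (np.float64(0.72), 0, None)]
```

The catch was free: the lid follows the handle (frame front up about 27 mm). Now I'll swing it open along its arc.

arm_command --pt "0.003 0 0.009" --pt "0.005 0 0.017" --pt "0.008 -0.001 0.026" --pt "0.011 -0.001 0.034" --pt "0.0136 -0.001 0.0415" --turn '[0, 0, 0, 0, 0]'

```text
time: 5.4
position: [0.5271, 0.218, 0.326]
ee_rot: [0.04, 0.999, -0.001, -0.003]
force: [-2.2, -1.4, -6.8]
opening: 0.0634
grip_force: 55.4
```

arm_command --pt "0.004 0 0.008" --pt "0.0076 0 0.0159" --pt "0.012 -0.001 0.0235" --pt "0.0166 -0.001 0.0309" --pt "0.0166 -0.001 0.0309" --turn '[0, 0, 0, 0, 0]'

```text
time: 5.82
position: [0.5438, 0.2168, 0.3583]
ee_rot: [0.04, 0.999, -0.001, -0.004]
force: [-8.4, -3.2, 0.5]
opening: 0.0632
grip_force: 55.5
```

arm_command --pt "0.005 0 0.007" --pt "0.0095 -0.001 0.014" --pt "0.0145 -0.001 0.021" --pt "0.02 -0.001 0.0275" --pt "0.02 -0.001 0.0275" --turn '[0, 0, 0, 0, 0]'

```text
time: 6.23
position: [0.5642, 0.2153, 0.3863]
ee_rot: [0.041, 0.999, -0.001, -0.003]
force: [-8.9, -3.5, 2.5]
opening: 0.0631
grip_force: 54.9
```

```bash
cat >> h.py <<'E'
def ang(s):
    w=np.nan_to_num(cloud(s)); hsv=cv2.cvtColor(s["pixels"],cv2.COLOR_RGB2HSV)
    xv=np.array([.080,.9967]); yv=np.array([-.9967,.080])
    X=w[...,:2]@xv; Y=-(w[...,:2]@yv)
    m=(hsv[...,1]<60)&(hsv[...,2]>130)&(w[...,2]>.11)&(w[...,2]<.3)&(X>.06)&(X<.32)&(Y>.5)&(Y<.72)
    l=cv2.fitLine(np.c_[Y[m],w[...,2][m]].astype(np.float32),cv2.DIST_HUBER,0,.01,.01).ravel()
    return m.sum(),l,np.degrees(np.arctan(-l[1]/l[0]))
E
python3 - <<'E'
from cell import vision
from h import *
s=vision.snapshot("side"); print(ang(s)); cv2.imwrite("pics/s4.png",cv2.resize(s["pixels"][80:230,150:330,::-1],None,fx=4,fy=4,interpolation=cv2.INTER_CUBIC))
E
```

```text
(np.int64(427), array([ 0.7807189 , -0.6248824 ,  0.58610827,  0.17615171], dtype=float32), np.float32(38.673553))
```

View pics/s4.png

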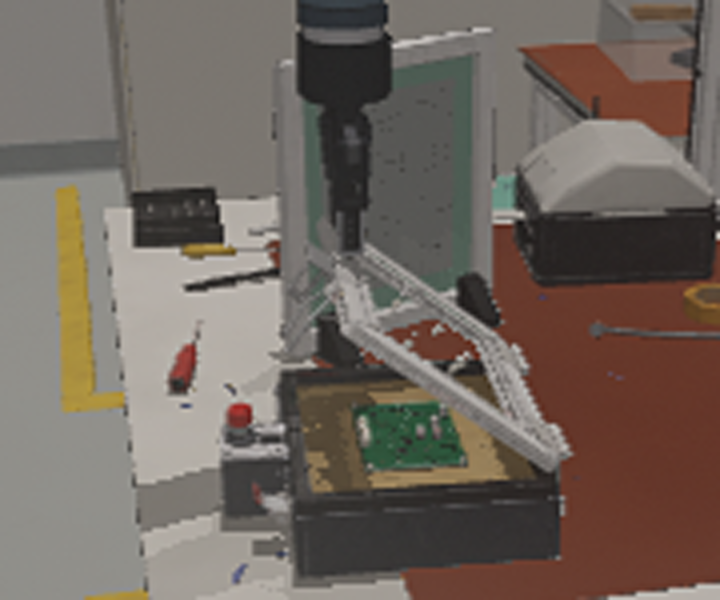

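The lid stands at about 39°, carried by the fingers at its front edge, with the plunger up and the screwdriver in place. I'll continue to 55°.

arm_command --pt "0.005 0 0.004" --pt "0.01 0 0.009" --pt "0.015 -0.001 0.013" --pt "0.0195 -0.0015 0.017" --pt "0.0195 -0.0015 0.017" --turn '[0, 0, 0, 0, 0]'

```text
time: 6.7
position: [0.5826, 0.2138, 0.4038]
ee_rot: [0.041, 0.999, -0.001, -0.006]
force: [-13.2, -3.6, 7.1]
opening: 0.0627
grip_force: 56.2
```

arm_command --pt "0.005 0 0.004" --pt "0.01 0 0.008" --pt "0.015 -0.001 0.012" --pt "0.021 -0.0015 0.016" --pt "0.021 -0.0015 0.016" --turn '[0, 0, 0, 0, 0]'

```text
time: 7.12
position: [0.6047, 0.212, 0.4214]
ee_rot: [0.041, 0.999, -0.001, -0.003]
force: [-10.7, -4.7, 8.6]
opening: 0.0635
grip_force: 57.6
```

arm_command --pt "0 0 0" --pt "0 0 0" --pt "0 0 0" --pt "0 0 0" --pt "0 0 0" --turn '[0, 0, 0, 0, 0]'

```text
time: 7.53
position: [0.6045, 0.212, 0.4214]
ee_rot: [0.04, 0.999, -0.001, -0.002]
force: [-10.1, -4.7, 8.7]
opening: 0.0631
grip_force: 57.5
```

```bash
python3 - <<'E'
from cell import vision
from h import *
s=vision.snapshot("side"); print(ang(s)); cv2.imwrite("pics/s5.png",cv2.resize(s["pixels"][80:230,150:330,::-1],None,fx=4,fy=4,interpolation=cv2.INTER_CUBIC))
E
```

```text
(np.int64(259), array([ 0.5985319 , -0.80109894,  0.6427518 ,  0.15754707], dtype=float32), np.float32(53.235172))
```

View pics/s5.png

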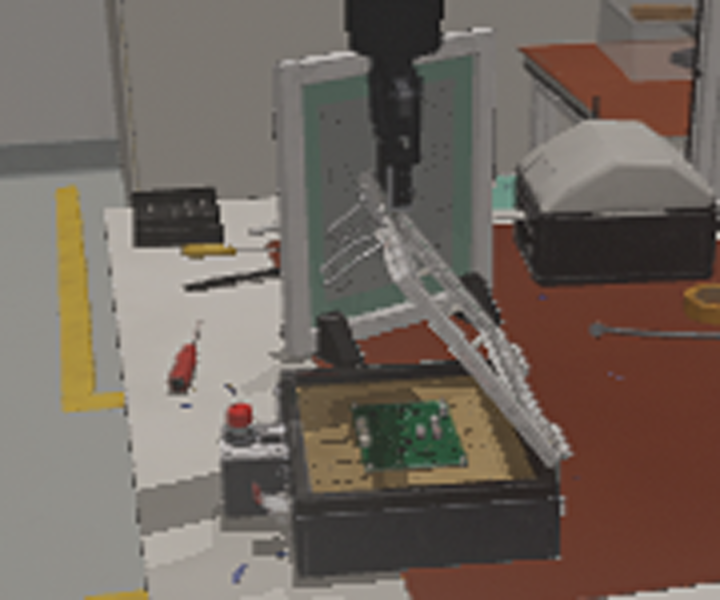

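The lid is at about 53–55°, gripped and steady, and the plunger is up. I'm handing in.

```bash
python3 -c "
from cell import arm
print(arm.close_job())"
```

```text
the job is handed in; nothing more can be done
None
```

The fixture is open: the tug showed the catch was already free, so I left the plunger alone, and the gripper is holding the lid by the handle's two ends at about 53–55°; I saw no sign of the board, screwdriver or heat sink being touched, and the hand-in returned no verdict.

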